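# Put the tea strainers and the tea away

### The job

Put the tea things away. Hang all the tea strainers that are out by their handle loops on the hook of the stand, the largest first and then each next smaller one in front of it, mouths facing out away from the post, so that each bowl nests inside the one behind it. Also press the loose lid down on whichever clear tub holds the tea cakes until it has snapped home level all round; the tub that collects bottle caps stays open, and the tea tin and the sake cup stay standing where they are.

Things in the scene. Friction and masses are not known exactly. Their poses are not given: they have to be found in the camera images.
- strainer_large: the largest perforated steel tea strainer (may be absent), rim radius 42, base radius 31, height 40 mm, wall 2.5, about 130 g; starts mouth up on its flat base. Origin: centre of the base's underside; z: out of the mouth; x: along the handle, away from the bowl. Handle: loop of two parallel wires level with the rim (centre z = 37.5), 31 mm wide overall: pinch it across both
- strainer_medium: the middle-sized strainer (may be absent), same make; rim radius 34, base radius 25, height 36 mm, wall 2.5, about 100 g; starts mouth up on its flat base. Origin: centre of the base's underside; z: out of the mouth; x: along the handle, away from the bowl. Handle: loop of two parallel wires level with the rim (centre z = 33.5), 31 mm wide overall: pinch it across both
- strainer_small: the smallest strainer (may be absent), same make; rim radius 26, base radius 19, height 32 mm, wall 2.5, about 70 g; starts mouth up on its flat base. Origin: centre of the base's underside; z: out of the mouth; x: along the handle, away from the bowl. Handle: loop of two parallel wires level with the rim (centre z = 29.5), 31 mm wide overall: pinch it across both
- strainer_large_loop (a point): point inside the far end of the loop handle of the largest strainer, where the hook bears: at (130, 0, 37.5) mm in its frame. The handle is a closed loop of 5 mm round wire: two straight wires at y = +-13 (21 clear between) from the rim to x = 119, then a blunt rounded end, inside at x = 130, outside 135
- strainer_medium_loop (a point): point inside the far end of the loop handle of the middle-sized strainer, where the hook bears: at (130, 0, 33.5) mm in its frame. The handle is a closed loop of 5 mm round wire: two straight wires at y = +-13 (21 clear between) from the rim to x = 119, then a blunt rounded end, inside at x = 130, outside 135
- strainer_small_loop (a point): point inside the far end of the loop handle of the smallest strainer, where the hook bears: at (130, 0, 29.5) mm in its frame. The handle is a closed loop of 5 mm round wire: two straight wires at y = +-13 (21 clear between) from the rim to x = 119, then a blunt rounded end, inside at x = 130, outside 135
- strainer_large_rim (a point): centre of the mouth of the largest strainer, level with its rim: at (0, 0, 40) mm in its frame; axes as the strainer's
- strainer_medium_rim (a point): centre of the mouth of the middle-sized strainer, level with its rim: at (0, 0, 36) mm in its frame; axes as the strainer's
- strainer_small_rim (a point): centre of the mouth of the smallest strainer, level with its rim: at (0, 0, 32) mm in its frame; axes as the strainer's
- hook_stand: fixed steel hook stand: round foot of radius 47, post of radius 6 up to 205 mm, one hook of 6 mm round bar. Origin: centre of the foot's underside, z up; the hook points along -x. In its frame (mm) the bar's centre line runs level at z = 220 from the post to x = -85, then rises at 45 degrees to (-106, 0, 241), with an 8.4 mm ball end; a 26 mm stop disc at x = -25 to -22
- hook_prong (a point): on top of the level bar, (-60, 0, 223) mm in the stand's frame, same axes. A loop rests on the bar where it is put (friction); the strainer then swings down free, its bowl towards the post, leaning a little out at its lower end. All fit with loops from x = -40 (the first) to -80 in the stand's frame, each put 6 to 10 mm before the last
- hook_tip (a point): centre of the ball at the raised end of the hook, (-106.5, 0, 241.5) mm in the stand's frame. The room's back wall is a flat face at x = 0.71 m in the world
- tub_a: clear round plastic tub, loose, 450 g: outer radius 45, inner radius 41, height 62, inner floor at z = 5 mm. Origin: centre of the underside, z up. Inside the mouth, at z = 55.6, three rounded white sprung catches stand 4 mm inwards (120 degrees apart) and hold the lid. Holds either the tea cakes or the bottle caps
- tub_b: a second clear tub, the same in every way as tub_a, holding the other contents
- tub_lid: loose white press-on lid, 90 g, right side up. Origin: centre of its underside, z up. Plug: bead of radius 38.5 (z 0 to 4 mm), neck of radius 35; flange of radius 45 (z 14 to 18); knob of radius 12.5 (z 18 to 50). Laid on a tub it stops on the catches about 10 mm high; 8 to 16 N down snaps it past them; home, the flange lies on the rim, the lid's origin 48 mm above the tub's
- tea_cake_1: dark brown pressed tea cake, a disc 50 mm across and 14 high, in one of the tubs (origin: centre of underside); a second one lies on it
- bottle_cap_1: dark blue crown cap, 34 x 34 x 6 mm, in the other tub (origin: centre of underside); a second one lies on it
- tea_tin: green round tea tin, 68 mm across and 105 high, closed; stays where it is (origin: centre of underside, z up)
- sake_cup: small beige sake cup, 53 mm across and 42 high; stays where it is (origin: centre of underside, z up)

How it is judged:
By the outcome, as a careful person would: the job done as asked, in the order asked, and still so for the second after the job is handed in, with the robot touching nothing.
Of strainer_large, strainer_medium, strainer_small only 2 to 3 are there at a start; the rules pass over those that are not, and their reading is None.
At some moment in a run one of tub_lid may be knocked a few centimetres aside while the robot is not near it.
It also fails if it takes over 208 s, if anything falls off the work surface, if the arm or the gripper's body presses on something with over 40 N, if the wrist force passes 120 N, or if a joint passes its speed limit or range.

### The arm

A 7-joint arm with a two-finger parallel gripper is mounted at the origin on a cart in front of the work surface, level with it; the furniture and walls round the work are solid. World frame = base frame: x ahead of the robot, y to its left, z up, the work surface at z = 0. Lengths are in m, angles in rad, forces in N, time in s.
With the tool pointing down it reaches from about 0.425 to 0.875 m from the base axis. Payload 4.7 kg.
Tool frame: the origin (TCP) lies at the very end of the fingers, on their centre line; the grasp point (between the pads) lies 19 mm behind it; z points along the fingers, y is the line along which they close (so a half turn about z gives the same grasp; the last joint's range is limited). The gripper opens to 87 mm and grips with 3 to 60 N. Pads are 19 mm wide; open, the fingers measure 117 mm over their backs; the gripper's body (75 mm by 190 mm) begins 51 mm behind the grasp point.
Start: joints at [-1.214, 0.321, -0.07, 1.45, 0.023, 1.371, -0.057], TCP at [0.219, 0.612, 0.223] pointing down, gripper open.
Joint ranges: [-2.86, 2.86], [-0.3, 2.09], [-1.38, 1.24], [0.06, 2.45], [-1.56, 4.7], [0.09, 2.05], [-2.69, 2.69]. Speed limits (rad/s): [2.57, 2.57, 3.14, 3.14, 3.14, 3.14, 3.14].

### API

Orientations are given as a rotation vector (axis times angle).
In Python, from bench import get_state, get_image, get_calibration, close_job gives the robot as it stands.
- The arm moves only by the shell command python3 -m crank 'ROWS' [FORCE]. ROWS is JSON, a list of rows, each a list of 5 numbers: the opening, from 0 (shut) to 1 (fully open), then the shift along the world's x, y, z in units of 0.2 m (1.0 is 0.2 m), then the turn about the world's z in units of 2 pi rad (1.0 is 2 pi rad). A call has 1 to 5 rows; each row is the pose to reach, as a shift and turn from the pose commanded when the call began, turning the shorter way round; what a row does not reach only later rows make up. A row lasts 1/8 s, in which the tool goes at most 62.5 mm and 10.7 degrees, less where a joint would pass 70% of its speed; a pose out of reach is approached as far as the arm can. A call with a number of a shift or a turn outside -1 to 1 is refused whole. A call with a gripper value outside its range is refused whole. The fingers move at their own pace and stop on an object; FORCE is the grip in N (left out, the last holds). Time passes only in rows, so rows that repeat a pose let the fingers close. It gives the time, the measured TCP pose, the force, the opening and the grip force at its end, in the units of the state.
- get_state(): the state, without advancing time (a new reading comes with each control period).
- get_image(name): name is "side" or "top" or "wrist"; returns the picture (400x640x3 uint8, red, green, blue); there is no depth.
- get_calibration(name): a dict with "fovy" (degrees; the focal length in pixels is half the picture's height over the tangent of half this angle, whatever the lens; pixels are square), "cx", "cy" (the principal point, pixels), "R" (3x3) and "t" (3): a world point X has camera coordinates R X + t. Camera axes: x right, y down, z forward; pixel columns grow to the right and rows downward; lengths in m; the calibration is good to about 2 mm. A picture is of the moment at which its call begins: read the wrist's pose just before it. get_calibration takes no time and is no camera call; for the wrist camera it gives the pose at the moment of the call.
- close_job(): hands the job in; it is judged then, once.
The state is a dict: "time": time; "joint_positions": joint angles; "qd": joint speeds; "joint_torque": joint torques, N m; "position": TCP position; "tool_rot": TCP orientation; "ft_force": force on the tool from outside, world axes, zero at the start; "torque": the same for the moment, N m; "grip_width": opening from 0.0 (shut) to 1.0 (fully open); "grip_force": force on a finger pad.
Only numpy, scipy, OpenCV 4.12 (cv2) and the standard library are available. Lean on these libraries where they do the work, as an engineer would, in place of code of your own. Each camera call takes 0.05 s, during which the arm holds its last target. There are 200 camera calls.

## Working session

There is one attempt and no reset: what is moved stays moved. The work goes in short steps, Python scripts to look and compute and a shell command to move; the robot and the scene stay as the last step left them, time stands still between calls to the robot, and variables do not carry over. Pictures are saved under pics/ and viewed, at most 19 in all, crops included, and the job is handed in when it is done.

```bash
ls; mkdir -p pics; cat > h.py <<'E'
import numpy as np, cv2
from bench import get_state, get_image, get_calibration
def ray(c,u,v):
    f=200/np.tan(np.radians(c['fovy'])/2); R=np.array(c['R']); t=np.array(c['t'])
    return -R.T@t, R.T@np.array([(u-c['cx'])/f,(v-c['cy'])/f,1])
def onz(c,u,v,z):
    o,d=ray(c,u,v); return o+d*(z-o[2])/d[2]
def proj(c,X):
    f=200/np.tan(np.radians(c['fovy'])/2); p=np.array(c['R'])@np.array(X)+np.array(c['t'])
    return np.array([c['cx']+f*p[0]/p[2], c['cy']+f*p[1]/p[2]])
def save(n,fn):
    im=get_image(n); cv2.imwrite('pics/'+fn,im[:,:,::-1]); return im
E
python3 - <<'E'
from h import *
for n in ['top','side']:
    save(n,n+'0.png'); c=get_calibration(n); print(n,c)
s=get_state(); print(s['position'],s['tool_rot'],s['time'])
E
```

```text
pics
top {'fovy': 49.56143927572426, 'cx': 316.7221127479496, 'cy': 200.026944721859, 'R': array([[ 0.00379371, -0.99993179, -0.01104602],
       [-0.99584276, -0.00277243, -0.09104673],
       [ 0.09100989,  0.0113455 , -0.99578536]]), 't': array([0.14621804, 0.51676816, 1.13744753])}
side {'fovy': 45.074478138989235, 'cx': 317.4726177564279, 'cy': 207.46825950722294, 'R': array([[-0.98331036, -0.18134778,  0.01461892],
       [-0.12075   ,  0.59040416, -0.79802404],
       [ 0.13608881, -0.78647054, -0.60244828]]), 't': array([0.53104041, 0.07387942, 1.48211291])}
[0.21835866 0.61169907 0.22156384] [-5.35757524e-01 -3.09535854e+00  2.68585924e-03] 0.1
```

View pics/top0.png

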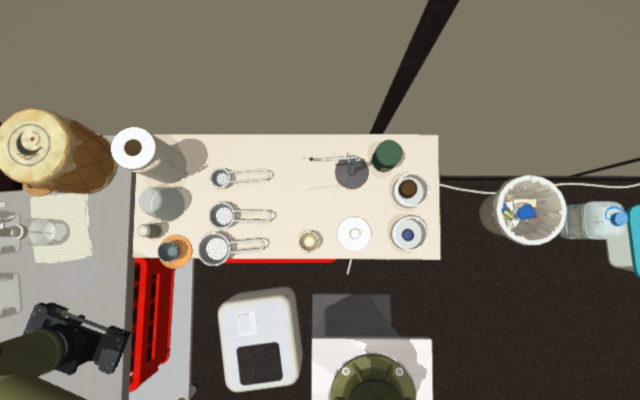

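View pics/side0.png

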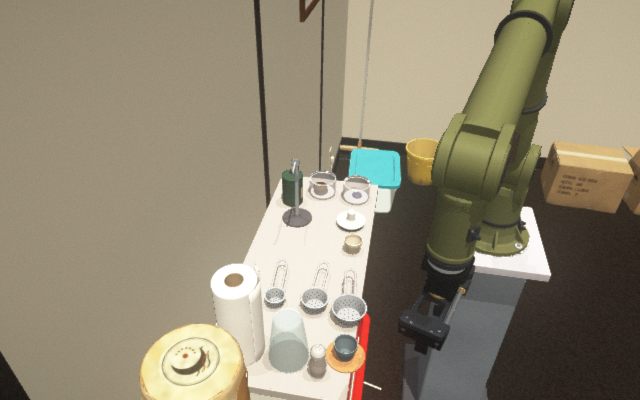

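The top view shows three strainers with handles pointing right (-y), at bowls (222,178), (223,214) and (215,248). The stand foot is at (352,172), with the hook pointing left (+y). The lid is at (354,234), the cake tub at (409,189), the cap tub at (408,233), the tin at (388,155) and the cup at (309,241).

```bash
python3 - <<'E'
from h import *
c=get_calibration('top'); 
im=cv2.imread('pics/top0.png'); s=cv2.imread('pics/side0.png')
a=cv2.resize(im[135:265,190:320],(780,780),interpolation=cv2.INTER_CUBIC)[:, :]
b=cv2.resize(im[130:260,295:435],None,fx=4,fy=4,interpolation=cv2.INTER_CUBIC)
a=cv2.resize(im[160:270,190:320],None,fx=4,fy=4,interpolation=cv2.INTER_CUBIC)
cv2.imwrite('pics/a.png',np.hstack([a[:440],]))
cv2.imwrite('pics/b.png',b)
cv2.imwrite('pics/c.png',cv2.resize(s[150:340,240:390],None,fx=3,fy=3,interpolation=cv2.INTER_CUBIC))
for n,u,v,z in [('S',222,178,.032),('M',223,214,.036),('L',215,248,.04),('foot',352,172,.005),('tip',305,157,.241),('lid',354,234,.02),('cake',409,189,.062),('cap',408,233,.062),('tin',388,155,.105),('cup',309,241,.042),('edgeN',300,135,0),('edgeS',300,260,0)]:
    print(n,onz(c,u,v,z).round(3))
E
```

```text
S [0.574 0.402 0.032]
M [0.477 0.396 0.036]
L [0.388 0.414 0.04 ]
foot [0.595 0.052 0.005]
tip [0.591 0.172 0.241]
lid [0.426 0.048 0.02 ]
cake [ 0.542 -0.092  0.062]
cap [ 0.428 -0.087  0.062]
tin [ 0.623 -0.032  0.105]
cup [0.407 0.168 0.042]
edgeN [0.7   0.195 0.   ]
edgeS [0.355 0.193 0.   ]
```

View pics/b.png

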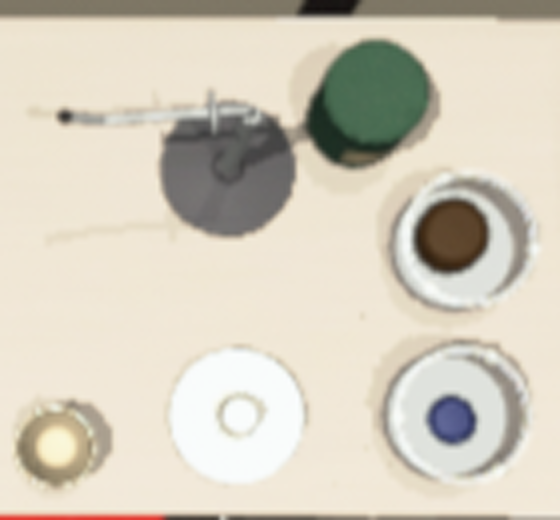

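View pics/a.png

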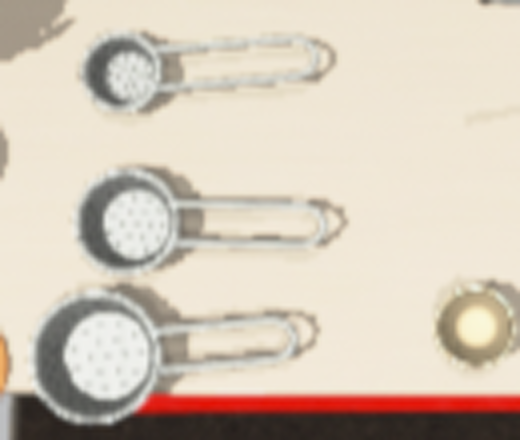

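View pics/c.png

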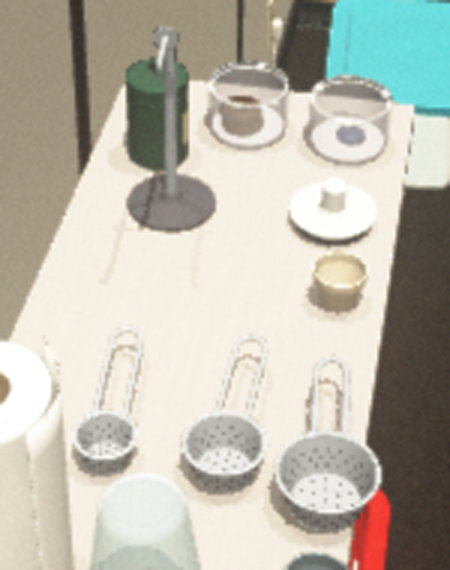

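The crops show the cake tub at the upper right, the caps tub below it, the hook ball at top-view pixel (311.2,159.2) and the stop disc at (348,158). Next I'll compute the stand and strainer poses.

```bash
python3 - <<'E'
from h import *
c=get_calibration('top'); cs=get_calibration('side')
ball=onz(c,311.25,159.25,.2415); disc=onz(c,348,158,.22); foot=onz(c,295+228/4,130+168/4,.004)
print('ball',ball,'disc',disc,'foot',foot, 'dist ball-disc (83)',np.linalg.norm((ball-disc)[:2]),'ball-foot(106.5)',np.linalg.norm((ball-foot)[:2]))
d=(ball-disc)[:2];print('hook yaw off +y toward -x deg',np.degrees(np.arctan2(-d[0],d[1])))
d=(ball-foot)[:2];print('hook yaw',np.degrees(np.arctan2(-d[0],d[1])))
# side check: ball at crop c (167,35)
print('side ball px',proj(cs,ball),'seen',240+167/3,150+35/3, 'foot',proj(cs,foot),'seen',240+172/3,150+203/3)
for n,b,e,z in [('S',(122,72),(322,60),.0295),('M',(130,222),(325,223),.0335),('L',(97,355),(288,338),.0375)]:
    B=onz(c,190+b[0]/4,160+b[1]/4,z);E=onz(c,190+e[0]/4,160+e[1]/4,z);d=(E-B)[:2]
    print(n,B,E,np.linalg.norm(d),'yaw from -y toward +x',np.degrees(np.arctan2(d[0],-d[1])))
for n,p,z in [('lid',(238,415),.016),('cake',(464,242),.062),('cap',(457,412),.062)]: print(n,onz(c,295+p[0]/4,130+p[1]/4,z))
s=get_state(); from scipy.spatial.transform import Rotation as R
print(R.from_rotvec(s['tool_rot']).as_matrix().round(3)); cw=get_calibration('wrist'); print(cw['fovy'], 'cam pos',(-np.array(cw['R']).T@cw['t']).round(3), 'fwd',np.array(cw['R'])[2].round(3))
E
```

```text
ball [0.58639905 0.15781227 0.2415    ] disc [0.59340887 0.07577808 0.22      ] foot [0.59561004 0.05167558 0.004     ] dist ball-disc (83) 0.08233314457747351 ball-foot(106.5) 0.10653562420277994
hook yaw off +y toward -x deg 4.884058813697329
hook yaw 4.9599402938968264
side ball px [291.12042364 171.48753942] seen 295.6666666666667 161.66666666666666 foot [297.19970797 216.75055987] seen 297.3333333333333 217.66666666666669
S [0.57457569 0.40685089 0.0295    ] [0.58300714 0.27233759 0.0295    ] 0.13477728721150817 yaw from -y toward +x 3.5866760078751767
M [0.47344834 0.3981548  0.0335    ] [0.47319671 0.26838927 0.0335    ] 0.12976577135446152 yaw from -y toward +x -0.11110090448768625
L [0.38559709 0.41692777 0.0375    ] [0.3972145 0.2912732 0.0375   ] 0.12619047467069014 yaw from -y toward +x 5.2822713792011875
lid [0.4265916  0.04643296 0.016     ]
cake [ 0.53833907 -0.09694966  0.062     ]
cap [ 0.42839315 -0.09070556  0.062     ]
[[-0.942  0.336 -0.   ]
 [ 0.336  0.942 -0.002]
 [-0.    -0.002 -1.   ]]
60.3800084838464 cam pos [0.148 0.637 0.384] fwd [ 0.261 -0.095 -0.961]
```

```bash
python3 -m crank '[[0.6,0.5,-0.8,0,-0.14],[0.6,0.5,-0.8,0,-0.14],[0.6,0.5,-0.8,0,-0.14],[0.6,0.5,-0.8,0,-0.14],[0.6,0.5,-0.8,0,-0.14]]'
```

```text
time: 0.72
position: [0.3191, 0.451, 0.2224]
tool_rot: [-1.812, -2.566, 0.001]
ft_force: [-0.5, 0.4, 0.4]
grip_width: 0.614
grip_force: 0.0
```

```bash
python3 - <<'E'
from h import *
s=get_state(); print(s['position'],s['tool_rot'],s['time'])
E
```

```text
[0.31914575 0.45098366 0.2223979 ] [-1.81182325e+00 -2.56632343e+00  5.90101256e-04] 0.725
```

```bash
python3 -m crank '[[0.6,0.363,-0.52,-0.46,-0.042],[0.6,0.363,-0.52,-0.46,-0.042],[0.6,0.363,-0.52,-0.46,-0.042],[0.6,0.363,-0.52,-0.46,-0.042],[0.6,0.363,-0.52,-0.46,-0.042]]'
python3 - <<'E'
from h import *
s=get_state(); print(s['position'],s['tool_rot'],s['time'])
save('wrist','w1.png'); c=get_calibration('wrist')
for X in [(0.3856,.4169,.0375),(.3969,.2874,.0375),s['position']]: print(proj(c,X))
E
```

```text
time: 1.35
position: [0.3906, 0.3496, 0.1312]
tool_rot: [-2.124, -2.314, -0.002]
ft_force: [-0.1, 1.7, -0.5]
grip_width: 0.602
grip_force: 0.0
[0.39057483 0.34964926 0.13119518] [-2.12369156e+00 -2.31409039e+00 -1.66500647e-03] 1.35
[317.83283371 111.17167007]
[317.91420413 273.09437822]
[316.39974629 252.00399816]
```

View pics/w1.png

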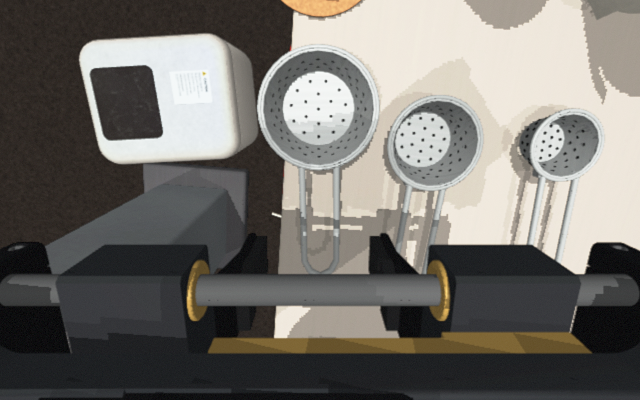

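Bowl L shows at (319,107) and its loop end at (320,270), within 4 px of the prediction. Descending to grip.

```bash
python3 -m crank '[[0.6,0.005,-0.01,-0.25,0],[0.6,0.005,-0.01,-0.528,0],[0.6,0.005,-0.01,-0.528,0],[0.6,0.005,-0.01,-0.528,0],[0.2,0.005,-0.01,-0.528,0]]' 60; python3 -m crank '[[0.2,0,0,0,0],[0.2,0,0,0,0],[0.2,0,0,0,0]]' 60
python3 - <<'E'
from h import *
c={'fovy':60.38}
# M,S from saved w1 image need calibration; recompute via top-of-hook instead
h=np.array([-.0863,.9963]);st=np.array([.5956,.0517])
for l,n in [(.042,'L'),(.051,'M'),(.060,'S')]:
    print(n,'grip target',st+h*(l+.060),'loop',st+h*l)
E
```

```text
time: 2.02
position: [0.3936, 0.3482, 0.0278]
tool_rot: [-2.125, -2.314, -0.008]
ft_force: [-0.3, -0.5, -0.5]
grip_width: 0.55
grip_force: 0.0
time: 2.4
position: [0.3924, 0.3464, 0.0256]
tool_rot: [2.126, 2.313, 0.001]
ft_force: [0.2, -1.4, 3.5]
grip_width: 0.333
grip_force: 59.9
L grip target [0.5867974 0.1533226] loop [0.5919754 0.0935446]
M grip target [0.5860207 0.1622893] loop [0.5911987 0.1025113]
S grip target [0.585244 0.171256] loop [0.590422 0.111478]
```

```bash
python3 -m crank '[[0.2,0,0,0.25,0],[0.2,0,0,0.5,0],[0.2,0,0,0.8,0],[0.2,0.2,0,1,0],[0.2,0.45,-0.2,1,0]]'; python3 -m crank '[[0.2,0.2,-0.3,0.38,0],[0.2,0.4,-0.5,0.38,0],[0.2,0.5,-0.7,0.38,0],[0.2,0.5,-0.7,0.38,0],[0.2,0.5,-0.7,0.38,0]]'
python3 - <<'E'
from h import *
s=get_state(); print(s['position'],s['tool_rot'],s['time'])
save('wrist','w2.png'); c=get_calibration('wrist')
print('ball px',proj(c,(.5864,.1578,.2415)), 'disc',proj(c,(.5934,.0758,.22)))
E
```

```text
time: 3.02
position: [0.4819, 0.3119, 0.229]
tool_rot: [-2.116, -2.321, -0.013]
ft_force: [0.4, -0.4, -2.0]
grip_width: 0.331
grip_force: 59.9
time: 3.65
position: [0.5809, 0.1665, 0.3004]
tool_rot: [-2.127, -2.311, 0.001]
ft_force: [-0.3, 1.1, -0.7]
grip_width: 0.334
grip_force: 59.9
[0.5808601  0.16649022 0.30035438] [-2.12737188e+00 -2.31076729e+00  1.37481785e-03] 3.65
ball px [324.63969263 229.61402777] disc [323.61346306 314.60389429]
```

View pics/w2.png

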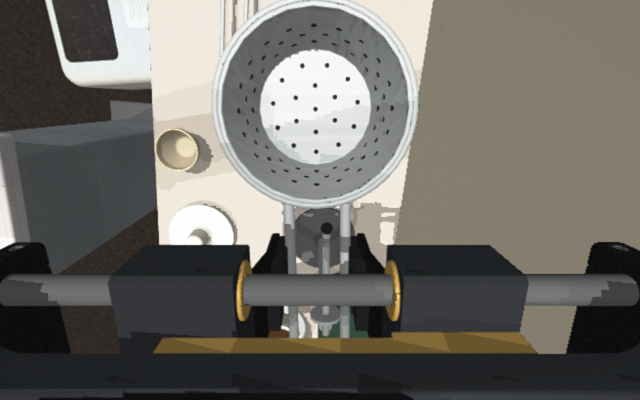

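The ball is at (326,228), as predicted and centred between the wires. Lowering the loop onto the bar.

```bash
python3 -m crank '[[0.2,0.03,-0.066,0,0],[0.2,0.03,-0.066,-0.15,0],[0.2,0.03,-0.066,-0.3,0],[0.2,0.03,-0.066,-0.42,0],[0.2,0.03,-0.066,-0.42,0]]' 60;  python3 -m crank '[[0.2,0,0,-0.015,0],[0.2,0,0,-0.015,0]]' 30
```

```text
time: 4.32
position: [0.5852, 0.1541, 0.2148]
tool_rot: [-2.123, -2.313, 0.006]
ft_force: [0.1, 0.2, 0.1]
grip_width: 0.333
grip_force: 59.9
time: 4.58
position: [0.5874, 0.1542, 0.2151]
tool_rot: [2.125, 2.313, 0.002]
ft_force: [-0.0, 0.6, -1.0]
grip_width: 0.34
grip_force: 30.0
```

```bash
python3 -m crank '[[0.2,0,-0.003,-0.04,0],[0.2,0,-0.012,-0.08,0],[0.2,0,-0.022,-0.12,0],[0.2,0,-0.035,-0.15,0],[0.2,0,-0.035,-0.15,0]]' 30
python3 - <<'E'
from h import *
save('side','s1.png')
im=cv2.imread('pics/s1.png');cv2.imwrite('pics/s1c.png',cv2.resize(im[110:300,240:400],None,fx=3,fy=3))
E
```

```text
time: 5.2
position: [0.5867, 0.1463, 0.1834]
tool_rot: [-2.126, -2.312, 0.002]
ft_force: [-0.1, 0.6, 2.4]
grip_width: 0.341
grip_force: 30.0
```

View pics/s1c.png

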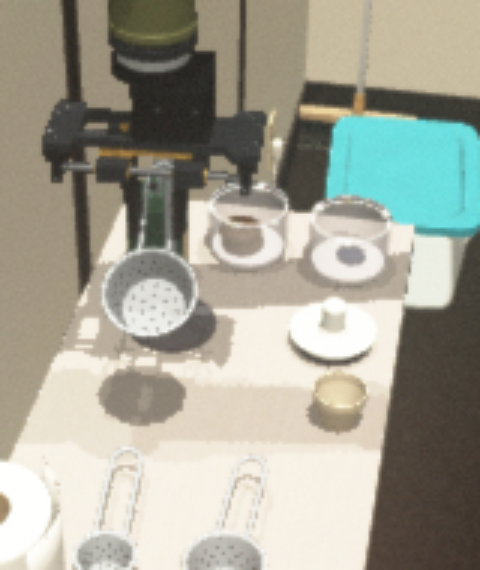

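The strainer straddles the hook and tilts down with its loop on the bar (2.4 N). Releasing.

```bash
python3 -m crank '[[0.46,0,0,0,0],[0.46,0,0,0,0],[0.46,0,0,0,0],[0.46,0,0,0,0],[0.46,0,0,0,0]]' 30;python3 -m crank '[[0.46,0,0,0.2,0],[0.46,0,0,0.5,0],[0.46,0,0,0.75,0],[0.46,-0.15,0.2,0.75,0],[0.46,-0.4,0.6,0.75,0]]'
python3 - <<'E'
from h import *
save('side','s2.png')
save('top','t2.png')
im=cv2.imread('pics/s2.png');t=cv2.imread('pics/t2.png')
a=cv2.resize(im[140:280,250:350],None,fx=4,fy=4);b=cv2.resize(t[130:270,290:390],None,fx=4,fy=4)
cv2.imwrite('pics/s2c.png',np.hstack([a,b]))
E
```

```text
time: 5.88
position: [0.5869, 0.1469, 0.184]
tool_rot: [2.126, 2.313, -0.0]
ft_force: [-0.7, -0.6, 0.0]
grip_width: 0.458
grip_force: 0.0
time: 6.5
position: [0.5242, 0.2393, 0.3351]
tool_rot: [2.13, 2.308, 0.003]
ft_force: [0.2, 2.5, 0.5]
grip_width: 0.462
grip_force: 0.0
```

View pics/s2c.png

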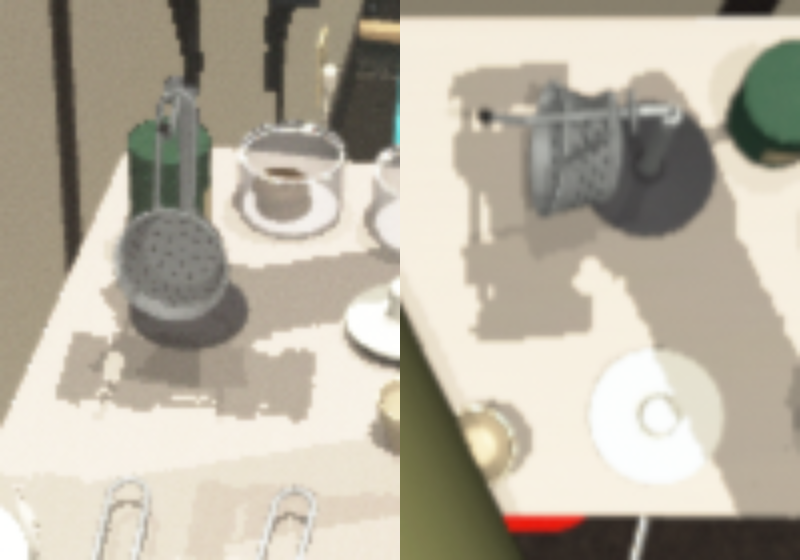

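The large strainer hangs on the bar by its loop, bowl towards the post and mouth out. Next is the medium one.

```bash
python3 -m crank '[[0.6,-0.15,0.25,-0.1,-0.014],[0.6,-0.25,0.444,-0.4,-0.014],[0.6,-0.254,0.444,-0.7,-0.014],[0.6,-0.254,0.444,-0.975,-0.014],[0.6,-0.254,0.444,-0.975,-0.014]]';
python3 - <<'E'
from h import *
s=get_state(); print(s['position'],s['tool_rot'],s['time'])
save('wrist','w3.png'); c=get_calibration('wrist')
for X in [(0.4734,.3982,.036),(.4734,.2682,.0335),(.5746,.4069,.032),(.5827,.277,.0295)]: print(proj(c,X))
import pickle;pickle.dump(c,open('c3.pkl','wb'))
E
```

```text
time: 7.22
position: [0.4695, 0.3263, 0.1341]
tool_rot: [-2.224, -2.218, 0.017]
ft_force: [0.6, -0.6, 1.0]
grip_width: 0.602
grip_force: 0.0
[0.46954945 0.32628891 0.13413878] [-2.22431513 -2.21757403  0.01730557] 7.225
[318.32839772 105.65363107]
[318.84576346 263.01539912]
[454.10663871  92.91942407]
[446.20152042 251.2548372 ]
```

View pics/w3.png

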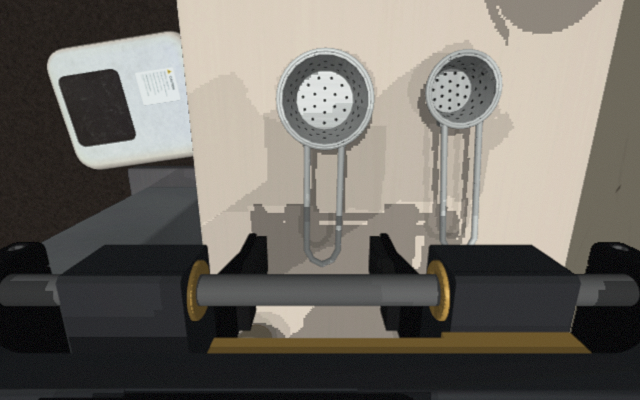

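M bowl is at (325,98) with its loop end at (322,260). S bowl is at (464,89) with its handle middle at (459.5,200).

```bash
python3 - <<'E'
from h import *
import pickle; c=pickle.load(open('c3.pkl','rb'))
for b,e,z,h in [((325,98),(322,259),.0335,.0025),((464,89),(459.5,200),.0295,.0025)]:
    B=onz(c,*b,z+h);E=onz(c,*e,z);d=(E-B)[:2];print(B,E,np.linalg.norm(d),np.degrees(np.arctan2(d[0],-d[1])),B[:2]+d/np.linalg.norm(d)*.07)
s=get_state();print(s['position'],s['tool_rot'])
E
```

```text
[0.47833896 0.40363319 0.036     ] [0.47609838 0.27196422 0.0335    ] 0.13168802707444535 -0.9748966753954337 [0.47714796 0.33364332]
[0.58164407 0.40965694 0.032     ] [0.58897584 0.32286307 0.0295    ] 0.08710298280758082 4.828499970228572 [0.58753622 0.33990536]
[0.47215626 0.3278732  0.13807428] [-2.22537822 -2.21744608  0.00599979]
```

```bash
python3 -m crank '[[0.6,0.01,0.015,-0.25,0],[0.6,0.01,0.015,-0.593,0],[0.6,0.01,0.015,-0.593,0],[0.6,0.01,0.015,-0.593,0],[0.2,0.01,0.015,-0.593,0]]' 60; python3 -m crank '[[0.2,0,0,0,0],[0.2,0,0,0,0],[0.2,0,0,0,0]]' 60
```

```text
time: 7.9
position: [0.4775, 0.3335, 0.0242]
tool_rot: [2.225, 2.217, 0.01]
ft_force: [0.9, -0.4, -0.2]
grip_width: 0.548
grip_force: 0.0
time: 8.28
position: [0.4754, 0.3319, 0.0211]
tool_rot: [2.225, 2.217, 0.001]
ft_force: [-0.2, -0.4, 2.9]
grip_width: 0.334
grip_force: 59.9
```

```bash
python3 -m crank '[[0.2,0,0,0.25,0],[0.2,0,0,0.5,0],[0.2,0,0,0.8,0],[0.2,0.1,0,1,0.015],[0.2,0.2,-0.1,1,0.015]]'; python3 -m crank '[[0.2,0.1,-0.2,0.395,0],[0.2,0.3,-0.4,0.395,0],[0.2,0.35,-0.7,0.395,0],[0.2,0.353,-0.748,0.395,0],[0.2,0.353,-0.748,0.395,0]]';python3 -m crank '[[0.2,0,0,0,0],[0.2,0,0,0,0]]'
python3 - <<'E'
from h import *
s=get_state(); print(s['position'],s['tool_rot'],s['time'])
im=save('wrist','w4.png'); c=get_calibration('wrist')
print('ball px',proj(c,(.5864,.1578,.2415)))
m=(im[180:260,285:360].max(2)<45); n,l,st,ce=cv2.connectedComponentsWithStats(m.astype(np.uint8)); print([(st[i].tolist(),ce[i].round(1)+[285,180]) for i in range(1,n) if st[i][4]>15])
g=im[215,280:370].max(1); print(g.tolist())
E
```

```text
time: 8.9
position: [0.5165, 0.3147, 0.2246]
tool_rot: [2.113, 2.324, 0.012]
ft_force: [-0.1, 0.0, -2.3]
grip_width: 0.331
grip_force: 59.9
time: 9.52
position: [0.5856, 0.1606, 0.2992]
tool_rot: [-2.122, -2.316, 0.0]
ft_force: [-0.3, -0.0, -0.6]
grip_width: 0.334
grip_force: 59.9
time: 9.78
position: [0.5848, 0.1647, 0.2989]
tool_rot: [-2.113, -2.323, 0.0]
ft_force: [-0.3, -0.7, -0.6]
grip_width: 0.335
grip_force: 59.9
[0.58481199 0.16473909 0.29889988] [-2.11328010e+00 -2.32335187e+00  4.50712699e-04] 9.775
ball px [317.973248   224.30068169]
[([30, 41, 12, 11, 95], array([320.6, 226. ])), ([64, 54, 11, 26, 237], array([354.8, 247.5])), ([0, 67, 2, 13, 25], array([285.5, 253.2]))]
[208, 173, 169, 146, 156, 176, 190, 195, 195, 190, 183, 173, 159, 132, 105, 98, 101, 100, 102, 106, 105, 107, 107, 108, 107, 109, 113, 115, 115, 117, 114, 111, 112, 113, 114, 117, 116, 118, 120, 119, 116, 119, 119, 118, 118, 120, 120, 117, 118, 118, 115, 118, 117, 115, 115, 112, 112, 114, 113, 108, 136, 165, 177, 189, 191, 194, 192, 187, 172, 151, 118, 118, 130, 140, 143, 160, 172, 171, 172, 171, 170, 171, 169, 171, 172, 170, 170, 170, 170, 173]
```

```bash
python3 -m crank '[[0.2,0.011,-0.01,-0.1,0],[0.2,0.011,-0.01,-0.2,0],[0.2,0.011,-0.01,-0.32,0],[0.2,0.011,-0.01,-0.43,0],[0.2,0.011,-0.01,-0.43,0]]' 60;  python3 -m crank '[[0.2,0,0,0,0],[0.2,0,-0.003,-0.04,0],[0.2,0,-0.012,-0.08,0],[0.2,0,-0.022,-0.12,0],[0.2,0,-0.035,-0.15,0]]' 25;  python3 -m crank '[[0.2,0,0,0,0],[0.46,0,0,0,0],[0.46,0,0,0,0],[0.46,0,0,0,0],[0.46,0,0,0,0]]' 25
python3 -m crank '[[0.46,0,0,0,0],[0.46,0,0,0.5,0],[0.46,0,0,0.75,0],[0.46,-0.1,0.2,0.75,0],[0.46,-0.2,0.6,0.75,0]]'
python3 - <<'E'
from h import *
save('side','s3.png')
save('top','t3.png')
im=cv2.imread('pics/s3.png');t=cv2.imread('pics/t3.png')
a=cv2.resize(im[140:280,250:350],None,fx=4,fy=4);b=cv2.resize(t[130:270,290:390],None,fx=4,fy=4)
cv2.imwrite('pics/s3c.png',np.hstack([a,b]))
E
```

```text
time: 10.45
position: [0.5865, 0.161, 0.2119]
tool_rot: [-2.115, -2.321, 0.004]
ft_force: [-0.9, -0.2, 0.0]
grip_width: 0.333
grip_force: 59.9
time: 11.08
position: [0.5877, 0.1529, 0.1829]
tool_rot: [2.118, 2.32, -0.0]
ft_force: [0.7, 1.0, 0.9]
grip_width: 0.342
grip_force: 25.0
time: 11.7
position: [0.5878, 0.1531, 0.1834]
tool_rot: [2.118, 2.32, 0.0]
ft_force: [0.1, 0.4, 0.0]
grip_width: 0.46
grip_force: 0.0
time: 12.32
position: [0.5543, 0.2526, 0.3375]
tool_rot: [2.123, 2.312, 0.01]
ft_force: [0.8, 0.9, -0.3]
grip_width: 0.463
grip_force: 0.0
```

View pics/s3c.png

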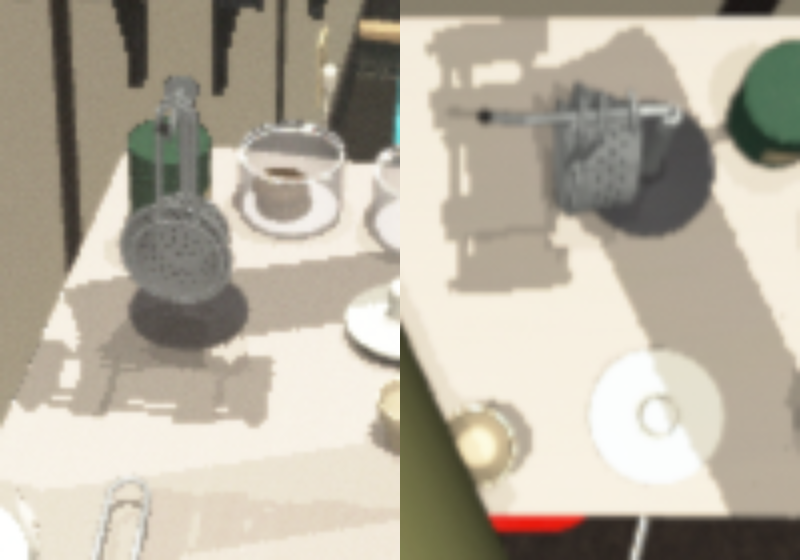

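Medium is nested in large. Now the small one.

```bash
python3 -m crank '[[0.6,0.1,0.25,-0.1,-0.002],[0.6,0.177,0.325,-0.4,-0.002],[0.6,0.177,0.325,-0.7,-0.002],[0.6,0.177,0.325,-0.967,-0.002],[0.6,0.177,0.325,-0.967,-0.002]]'; python3 -m crank '[[0.6,0,0,0,0],[0.6,0,0,0,0],[0.6,0,0,0,0]]'
python3 - <<'E'
from h import *
s=get_state(); print(s['position'],s['tool_rot'],s['time'])
c=get_calibration('wrist'); im=save('wrist','w5.png')
for X in [(0.578,.408,.032)]: print(proj(c,X))
import pickle;pickle.dump(c,open('c5.pkl','wb'))
E
```

```text
time: 13.05
position: [0.5846, 0.3171, 0.1347]
tool_rot: [-2.131, -2.305, 0.016]
ft_force: [0.2, 1.0, -1.2]
grip_width: 0.594
grip_force: 0.0
time: 13.42
position: [0.5892, 0.3193, 0.1425]
tool_rot: [2.132, 2.306, 0.006]
ft_force: [-0.2, 0.7, 0.5]
grip_width: 0.6
grip_force: 0.0
[0.58918394 0.31934095 0.14248074] [2.13232833 2.30581888 0.00592437] 13.425
[310.63291838  79.91418527]
```

View pics/w5.png

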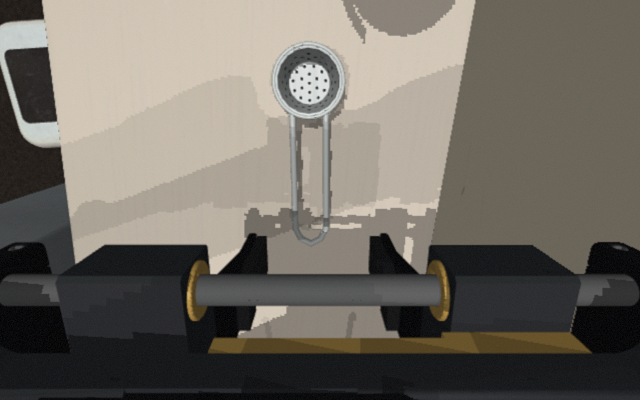

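The S bowl is at (309,80) and its loop end at (311,240), matching (0.578, 0.408).

```bash
python3 -m crank '[[0.6,-0.03,0.093,-0.25,0],[0.6,-0.03,0.093,-0.622,0],[0.6,-0.03,0.093,-0.622,0],[0.6,-0.03,0.093,-0.622,0],[0.6,-0.03,0.093,-0.622,0]]' 60; python3 -m crank '[[0.2,0,0,0,0],[0.2,0,0,0,0],[0.2,0,0,0,0],[0.2,0,0,0,0]]' 60
```

```text
time: 14.1
position: [0.5844, 0.3382, 0.0189]
tool_rot: [2.133, 2.305, 0.008]
ft_force: [0.3, -0.4, 0.5]
grip_width: 0.602
grip_force: 0.0
time: 14.6
position: [0.5822, 0.3374, 0.0159]
tool_rot: [2.133, 2.306, 0.0]
ft_force: [0.7, -0.4, 1.1]
grip_width: 0.331
grip_force: 59.9
```

```bash
python3 -m crank '[[0.2,0,0,0.25,0],[0.2,0,0,0.5,0],[0.2,0,0,0.8,0],[0.2,0,0,1,0],[0.2,0.01,-0.1,1,0]]'; python3 -m crank '[[0.2,0.01,-0.2,0.42,0],[0.2,0.01,-0.4,0.42,0],[0.2,0.01,-0.6,0.42,0],[0.2,0.01,-0.732,0.42,0],[0.2,0.01,-0.732,0.42,0]]';python3 -m crank '[[0.2,0,0,0,0],[0.2,0,0,0,0]]'
python3 - <<'E'
from h import *
s=get_state(); print(s['position'],s['tool_rot'],s['time'])
im=save('wrist','w6.png'); c=get_calibration('wrist')
print('ball px',proj(c,(.5864,.1578,.2415)))
m=(im[180:260,285:360].max(2)<45); n,l,st,ce=cv2.connectedComponentsWithStats(m.astype(np.uint8)); print([(st[i].tolist(),ce[i].round(1)+[285,180]) for i in range(1,n) if st[i][4]>15])
for v in (190,): print(im[v,270:370].max(1).tolist())
E
```

```text
time: 15.22
position: [0.5852, 0.3201, 0.2197]
tool_rot: [2.128, 2.31, 0.012]
ft_force: [0.4, 0.1, -1.1]
grip_width: 0.332
grip_force: 59.9
time: 15.85
position: [0.5859, 0.1666, 0.2984]
tool_rot: [2.14, 2.3, -0.004]
ft_force: [0.4, -0.4, -0.6]
grip_width: 0.33
grip_force: 59.9
time: 16.1
position: [0.5856, 0.1726, 0.2988]
tool_rot: [-2.13, -2.309, 0.001]
ft_force: [-0.3, 0.0, -1.3]
grip_width: 0.33
grip_force: 59.9
[0.58557832 0.17264678 0.29875931] [-2.12956104e+00 -2.30862773e+00  1.26513117e-03] 16.1
ball px [316.15442446 235.38900791]
[([29, 52, 11, 11, 79], array([318.9, 236.5])), ([65, 54, 10, 26, 231], array([354.9, 247.6])), ([0, 68, 2, 12, 23], array([285.5, 253.7]))]
[238, 238, 238, 239, 238, 239, 239, 238, 232, 228, 230, 230, 184, 163, 176, 188, 194, 192, 187, 179, 171, 155, 130, 179, 223, 228, 228, 228, 229, 229, 228, 228, 228, 228, 227, 220, 210, 208, 207, 206, 206, 207, 206, 206, 205, 206, 206, 207, 208, 209, 207, 208, 207, 208, 205, 206, 205, 207, 206, 207, 203, 157, 133, 143, 187, 219, 224, 222, 222, 222, 171, 155, 169, 180, 187, 193, 190, 188, 181, 168, 142, 135, 134, 145, 201, 222, 223, 222, 223, 231, 235, 235, 237, 239, 239, 238, 238, 239, 239, 239]
```

```bash
python3 -m crank '[[0.2,0.007,-0.007,-0.1,0],[0.2,0.007,-0.007,-0.2,0],[0.2,0.007,-0.007,-0.32,0],[0.2,0.007,-0.007,-0.43,0],[0.2,0.007,-0.007,-0.43,0]]' 60;  python3 -m crank '[[0.2,0,0,0,0],[0.2,0,-0.003,-0.04,0],[0.2,0,-0.012,-0.08,0],[0.2,0,-0.022,-0.12,0],[0.2,0,-0.035,-0.15,0]]' 20;  python3 -m crank '[[0.2,0,0,0,0],[0.46,0,0,0,0],[0.46,0,0,0,0],[0.46,0,0,0,0],[0.46,0,0,0,0]]' 20
python3 -m crank '[[0.46,0,0,0,0],[0.46,0,0,0.5,0],[0.46,0,0,0.75,0],[0.46,-0.1,0.2,0.75,0],[0.46,-0.4,0.3,0.75,0]]'
python3 - <<'E'
from h import *
s=get_state(); print(s['position'],s['tool_rot'],s['time'])
save('side','s4.png')
save('top','t4.png')
im=cv2.imread('pics/s4.png');t=cv2.imread('pics/t4.png')
a=cv2.resize(im[140:280,250:350],None,fx=4,fy=4);b=cv2.resize(t[130:270,290:390],None,fx=4,fy=4)
cv2.imwrite('pics/s4c.png',np.hstack([a,b]))
E
```

```text
time: 16.77
position: [0.5862, 0.1702, 0.2117]
tool_rot: [-2.13, -2.307, 0.005]
ft_force: [0.0, 0.0, -0.2]
grip_width: 0.331
grip_force: 59.9
time: 17.4
position: [0.5874, 0.1625, 0.183]
tool_rot: [-2.133, -2.307, 0.0]
ft_force: [0.0, 1.4, 1.3]
grip_width: 0.343
grip_force: 20.0
time: 18.02
position: [0.5875, 0.1625, 0.1837]
tool_rot: [2.133, 2.306, 0.0]
ft_force: [-0.3, 0.5, -0.3]
grip_width: 0.458
grip_force: 0.0
time: 18.65
position: [0.5094, 0.2245, 0.3353]
tool_rot: [2.132, 2.304, 0.006]
ft_force: [-1.2, 1.0, -0.3]
grip_width: 0.459
grip_force: 0.0
[0.50940079 0.2244737  0.33529249] [2.13235496 2.30436517 0.0060791 ] 18.65
```

View pics/s4c.png

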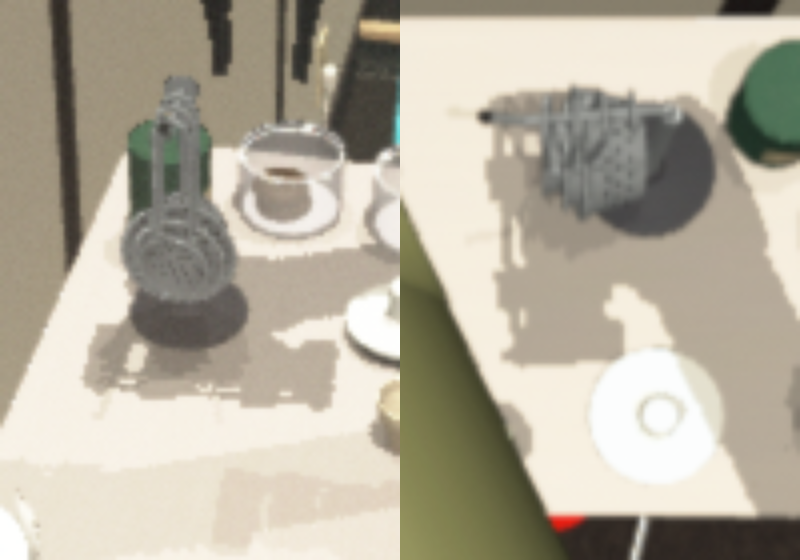

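All three hang nested. Now the lid.

```bash
python3 -m crank '[[0.6,-0.4,-0.3,0,0],[0.6,-0.405,-0.6,-0.2,0],[0.6,-0.405,-0.9,-0.4,0],[0.6,-0.405,-1,-0.7,0],[0.6,-0.405,-1,-0.7,0]]'; python3 -m crank '[[0.6,0,-0.1,0,0],[0.6,0,-0.1,0,0],[0.6,0,-0.1,0,0],[0.6,0,-0.1,0,0]]'
python3 - <<'E'
from h import *
s=get_state(); print(s['position'],s['tool_rot'],s['time'])
c=get_calibration('wrist'); im=save('wrist','w7.png'); print('lid pred knob',proj(c,(.4266,.0464,.05)),'flange',proj(c,(.4266,.0464,.018)))
t=save('top','t5.png'); import pickle;pickle.dump(c,open('c7.pkl','wb'))
E
```

```text
time: 19.38
position: [0.4259, 0.0199, 0.1916]
tool_rot: [-2.135, -2.303, 0.001]
ft_force: [-0.6, 1.3, 0.9]
grip_width: 0.598
grip_force: 0.0
time: 19.88
position: [0.4275, 0.0033, 0.194]
tool_rot: [2.131, 2.308, 0.001]
ft_force: [0.5, -0.2, -0.2]
grip_width: 0.602
grip_force: 0.0
[0.4274794  0.00329857 0.19396348] [2.13084748e+00 2.30780666e+00 1.03047457e-03] 19.875
lid pred knob [319.67447249 137.0278754 ] flange [319.46484822 133.5129367 ]
```

View pics/w7.png

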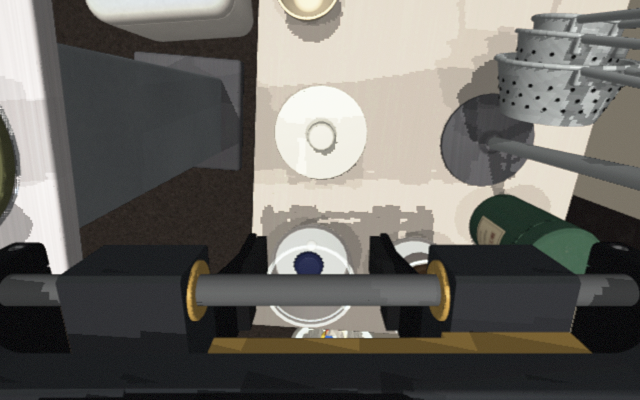

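The lid is still in place at (321,134), and the three strainers are nested at upper right. Gripping the knob.

```bash
python3 -m crank '[[0.6,0,0.215,0,0],[0.6,0,0.215,-0.25,0],[0.6,0,0.215,-0.55,0],[0.6,0,0.215,-0.84,0],[0.6,0,0.215,-0.84,0]]'; python3 -m crank '[[0.6,0,0,0,0],[0.2,0,0,0,0],[0.2,0,0,0,0],[0.2,0,0,0,0],[0.2,0,0,0,0]]' 40
python3 - <<'E'
from h import *
# cake tub rim from two views: refine
cw=get_calibration('top'); t=cv2.imread('pics/t5.png')
cv2.imwrite('pics/t5c.png',cv2.resize(t[160:260,340:440],None,fx=6,fy=6,interpolation=cv2.INTER_CUBIC))
E
```

```text
time: 20.6
position: [0.4247, 0.0448, 0.023]
tool_rot: [-2.131, -2.305, 0.01]
ft_force: [0.3, -0.3, 0.4]
grip_width: 0.598
grip_force: 0.0
time: 21.22
position: [0.4274, 0.0455, 0.026]
tool_rot: [2.133, 2.306, 0.001]
ft_force: [-0.2, -0.8, 3.0]
grip_width: 0.274
grip_force: 40.0
```

View pics/t5c.png

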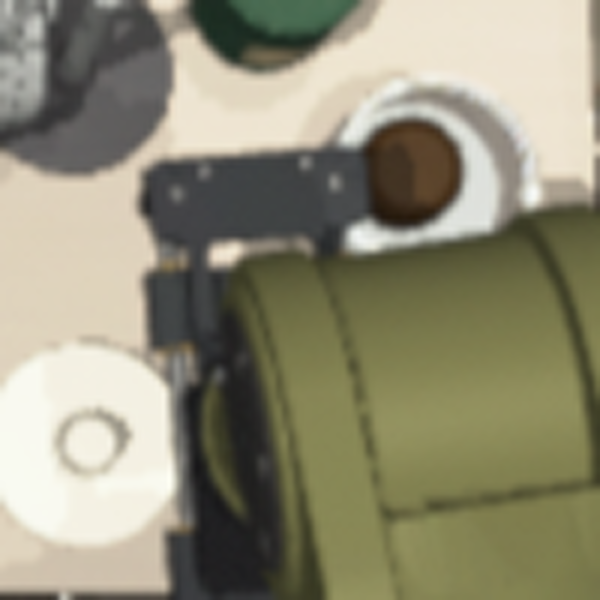

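```bash
python3 -m crank '[[0.2,0,0,0.3,0],[0.2,0,0,0.6,0],[0.2,0.06,-0.3,0.87,0],[0.2,0.06,-0.6,0.87,0],[0.2,0.06,-0.9,0.87,0]]'; python3 -m crank '[[0.2,0,-0.08,0,0],[0.2,0,-0.08,0,0],[0.2,0,-0.08,0,0]]'
python3 - <<'E'
from h import *
c=get_calibration('top'); P=onz(c,412.4,190.3,.062); print('tub',P)
s=get_state(); print(s['position'],s['tool_rot'],s['time'])
c=get_calibration('wrist'); im=save('wrist','w8.png'); print('rim pred',proj(c,P)); P[2]=0;print('base',proj(c,P))
import pickle;pickle.dump(c,open('c8.pkl','wb'))
E
```

```text
time: 21.85
position: [0.4397, -0.1263, 0.2006]
tool_rot: [2.13, 2.306, 0.004]
ft_force: [0.6, 0.9, -1.3]
grip_width: 0.268
grip_force: 40.0
time: 22.22
position: [0.439, -0.1392, 0.199]
tool_rot: [-2.13, -2.308, 0.0]
ft_force: [0.3, 1.1, -0.4]
grip_width: 0.274
grip_force: 40.0
tub [ 0.53887023 -0.1005805   0.062     ]
[ 0.43899443 -0.13919239  0.19895541] [-2.13030276e+00 -2.30792896e+00  1.18656187e-04] 22.225
rim pred [434.66635027 152.41240251]
base [415.31772527 143.56341133]
```

View pics/w8.png

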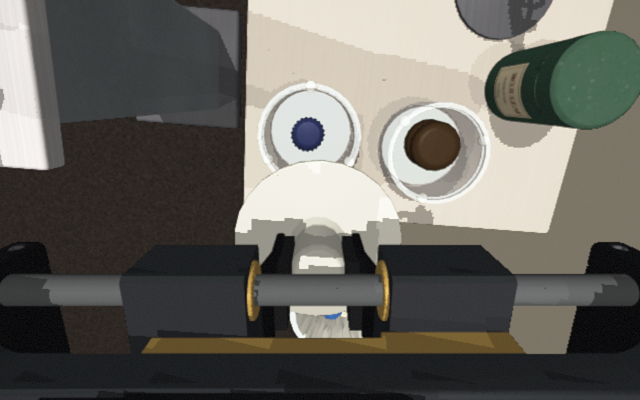

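The cake tub's rim centre is at about (437,152), versus 434.7 predicted, so I add 2 mm in x.

```bash
python3 -m crank '[[0.2,0.25,0.1,0,0],[0.2,0.51,0.188,0,0],[0.2,0.51,0.188,-0.25,0],[0.2,0.51,0.188,-0.5,0],[0.2,0.51,0.188,-0.5,0]]' 60; python3 -m crank '[[0.2,0,0,-0.03,0],[0.2,0,0,-0.05,0],[0.2,0,0,-0.05,0]]'; python3 - <<'E'
from h import *
s=get_state(); print(s['position'],s['ft_force'],s['torque'])
c=get_calibration('wrist')
save('wrist','w9.png'); save('side','s9.png')
im=cv2.imread('pics/w9.png'); t=cv2.imread('pics/s9.png')
cv2.imwrite('pics/s9c.png',np.hstack([cv2.resize(im[120:270,220:420],(400,300)),cv2.resize(t[130:230,280:380],(300,300),interpolation=cv2.INTER_CUBIC)]))
E
```

```text
time: 22.9
position: [0.5377, -0.1009, 0.0955]
tool_rot: [-2.126, -2.304, 0.01]
ft_force: [-0.2, -0.2, -0.9]
grip_width: 0.272
grip_force: 60.0
time: 23.28
position: [0.5418, -0.1029, 0.0904]
tool_rot: [2.132, 2.306, 0.003]
ft_force: [0.0, 0.3, -0.5]
grip_width: 0.27
grip_force: 60.0
[ 0.54179912 -0.10293237  0.09041435] [ 0.03616384  0.30878246 -0.5260819 ] [-0.08824309  0.07906578 -0.01270102]
```

View pics/s9c.png

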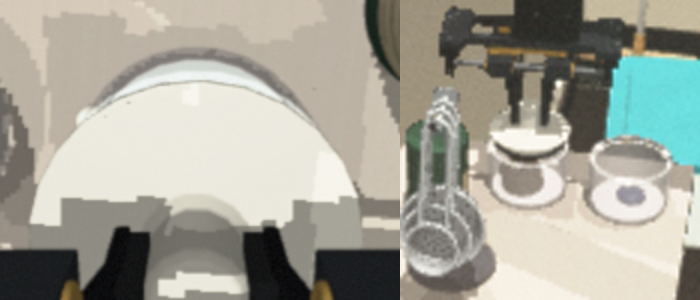

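Lid and tub look aligned. Lowering onto the catches.

```bash
python3 -m crank '[[0.2,0,0,-0.02,0],[0.2,0,0,-0.03,0],[0.2,0,0,-0.03,0]]' 60; python3 -m crank '[[0.2,0,0,-0.015,0],[0.2,0,0,-0.015,0]]'
```

```text
time: 23.75
position: [0.5415, -0.1031, 0.0834]
tool_rot: [2.132, 2.306, 0.001]
ft_force: [0.6, 0.2, -0.6]
grip_width: 0.271
grip_force: 60.0
time: 24.0
position: [0.5411, -0.103, 0.0799]
tool_rot: [2.133, 2.306, -0.0]
ft_force: [2.4, -0.3, -2.0]
grip_width: 0.268
grip_force: 60.0
```

```bash
python3 -m crank '[[0.2,0,0,-0.01,0],[0.2,0,0,-0.02,0],[0.2,0,0,-0.02,0]]'; python3 -m crank '[[0.2,0,0,-0.01,0],[0.2,0,0,-0.02,0],[0.2,0,0,-0.02,0]]';
```

```text
time: 24.38
position: [0.5404, -0.1029, 0.0756]
tool_rot: [-2.132, -2.306, 0.001]
ft_force: [1.7, -0.4, -2.3]
grip_width: 0.269
grip_force: 60.0
time: 24.75
position: [0.5406, -0.103, 0.0741]
tool_rot: [-2.132, -2.305, -0.0]
ft_force: [-5.8, 0.8, 13.7]
grip_width: 0.272
grip_force: 60.1
```

```bash
python3 -m crank '[[0.2,0,0,-0.01,0],[0.2,0,0,-0.015,0],[0.2,0,0,-0.015,0]]'; python3 -m crank '[[0.2,0,0,-0.01,0],[0.2,0,0,-0.01,0],[0.2,0,0,-0.01,0]]'
```

```text
time: 25.12
position: [0.5407, -0.103, 0.0739]
tool_rot: [-2.131, -2.303, -0.003]
ft_force: [-14.7, 2.2, 34.5]
grip_width: 0.269
grip_force: 60.2
time: 25.5
position: [0.5407, -0.103, 0.0738]
tool_rot: [-2.13, -2.302, -0.004]
ft_force: [-19.8, 4.1, 49.3]
grip_width: 0.271
grip_force: 60.3
```

```bash
python3 -m crank '[[0.2,0,0,0.03,0],[0.2,0,0,0.035,0],[0.45,0,0,0.035,0],[0.45,0,0,0.035,0],[0.45,0,0,0.035,0]]'; python3 -m crank '[[0.45,0,0,0.2,0],[0.45,0,0,0.45,0],[0.45,-0.2,-0.2,0.6,0],[0.45,-0.5,-0.35,0.6,0],[0.45,-0.5,-0.35,0.6,0]]'; python3 -m crank '[[0.45,0,0,0,0],[0.45,0,0,0,0]]'
python3 - <<'E'
from h import *
save('wrist','w10.png'); save('side','s10.png')
im=cv2.imread('pics/w10.png'); t=cv2.imread('pics/s10.png')
cv2.imwrite('pics/s10c.png',np.hstack([cv2.resize(im[50:250,320:520],(400,400)),cv2.resize(t[140:240,280:380],(400,400),interpolation=cv2.INTER_CUBIC)]))
s=get_state();print(s['position'])
E
```

```text
time: 26.12
position: [0.5408, -0.103, 0.0739]
tool_rot: [-2.133, -2.306, 0.001]
ft_force: [-0.2, -1.2, 0.3]
grip_width: 0.437
grip_force: 0.0
time: 26.75
position: [0.438, -0.1756, 0.1945]
tool_rot: [-2.138, -2.3, -0.006]
ft_force: [-0.1, 0.4, 0.8]
grip_width: 0.45
grip_force: 0.0
time: 27.0
position: [0.442, -0.1721, 0.1941]
tool_rot: [2.131, 2.308, -0.001]
ft_force: [-0.0, -0.9, 0.1]
grip_width: 0.451
grip_force: 0.0
[ 0.44181206 -0.17233379  0.19398089]
```

View pics/s10c.png

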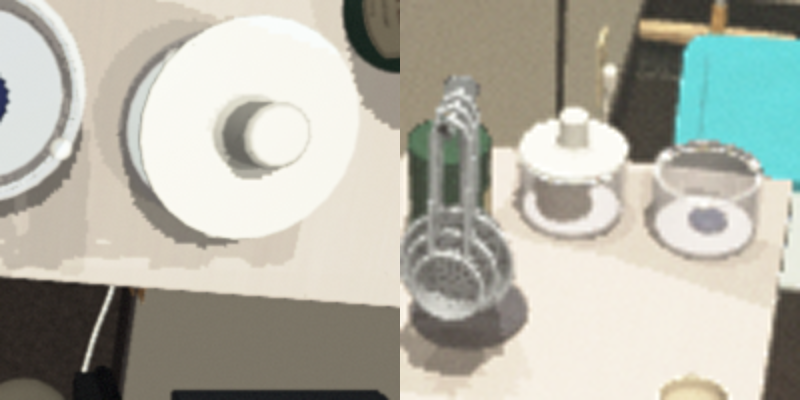

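```bash
python3 - <<'E'
from h import *
t=cv2.imread('pics/s10.png'); c=get_calibration('side'); w=get_calibration('wrist'); im=cv2.imread('pics/w10.png')
# flange edge extreme pixels (side), white blob
hsv=cv2.cvtColor(im,cv2.COLOR_BGR2GRAY); m=(hsv>222).astype(np.uint8)
n,l,st,ce=cv2.connectedComponentsWithStats(m[50:250,320:520]); i=1+st[1:,4].argmax(); print('wrist blob',st[i],ce[i]+[320,50])
a=np.linspace(0,2*np.pi,120)
for z0 in (.048,.058):
    # lid centre from wrist flange centre, then predicted sizes/positions
    for n_,cc in (('wrist',w),('side',c)):
        o=np.array([.541,-.102])
        F=np.array([proj(cc,(o[0]+.045*np.cos(k),o[1]+.045*np.sin(k),z0+.018)) for k in a])
        print(z0,n_,'flange bbox',F.min(0).round(1),F.max(0).round(1),'knobtop',proj(cc,(*o,z0+.05)).round(1))
B=np.array([proj(c,(.541+.045*np.cos(k),-.102+.045*np.sin(k),0)) for k in a]); print('tub base side bbox',B.min(0),B.max(0))
print(t[160:205,318].max(1).tolist())
E
```

```text
wrist blob [    6     0   194   153 14235] [455.15932561 130.43175272]
0.048 wrist flange bbox [389.4  56.3] [499.7 169.2] knobtop [459.7 117.4]
0.048 side flange bbox [309.5 168.6] [336.7 183.6] knobtop [323.3 167.8]
0.058 wrist flange bbox [391.9  54.8] [506.2 171.6] knobtop [465.3 118.1]
0.058 side flange bbox [309.5 166.1] [336.8 181. ] knobtop [323.3 165.2]
tub base side bbox [309.39064177 184.75633366] [335.90266693 200.07174137]
[148, 150, 150, 146, 151, 150, 148, 147, 153, 181, 249, 251, 251, 251, 250, 249, 246, 251, 252, 252, 252, 252, 253, 251, 221, 200, 153, 145, 146, 146, 143, 140, 147, 144, 163, 223, 240, 231, 184, 195, 222, 235, 245, 246, 245]
```

The observed flange box (390–499, 57–169) matches the home height of 48 mm, and the strainers are nested in order. Handing in.

```bash
python3 -c "
from bench import close_job; print(close_job())"
```

```text
the job is handed in; nothing more can be done
None
```

I handed the job in after about 27 s of the 208 s allowed. The three strainers hang nested on the hook, large, then medium, then small, mouths out. The lid is snapped home on the tea-cake tub (its height matches the 48 mm home position in two views), and the cap tub, tea tin and sake cup were left where they stood.

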